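# Roll the pin into its cradle and press the hold-down on

## Robot

A 6-joint arm with a two-finger parallel gripper is mounted at the origin on the work surface. World frame = base frame: x ahead of the robot, y to its left, z up, the work surface at z = 0. Lengths are in m, angles in rad, forces in N, time in s.
With the tool pointing down it reaches from about 0.35 to 0.85 m from the base axis. Payload 8.1 kg.
Tool frame: the origin (TCP) lies at the centre of the arm's flange, where the gripper is bolted on; the fingertips stand arm.tips_ahead ahead of it and the grasp point (between the pads) lies 155 mm ahead of it (arm.tips_ahead is the distance from the TCP to the fingertips, in m); z points along the fingers, y is the line along which they close (so a half turn about z gives the same grasp; the last joint's range is limited). The gripper opens to 85 mm and grips with 20 to 120 N. Pads are 22 mm wide; open, the fingers measure 114 mm over their backs; the gripper's body (76 mm by 85 mm) begins 54 mm behind the grasp point. The pads swing forward as they close: fully open they stand 13 mm farther back than shut.
Start: joints at [1.051, 0.13, 1.488, -0, 1.523, -0.085], TCP at [0.253, 0.544, 0.405] pointing down, gripper open.
Joint ranges: [-2.96, 2.96], [-0.89, 2.26], [0.02, 2.5], [-1.34, 4.48], [0, 2.73], [-2.66, 2.66]. Speed limits (rad/s): [2.39, 2.39, 2.79, 3.14, 3.14, 3.14].

## Interface

Orientations are given as a unit quaternion [w, x, y, z].
In Python, from bench import arm gives the robot as it stands.
- The arm moves only by the tool move_arm, never from a script. Its arguments are lists of equal length, an entry for each row: "xyz": the shift along the tool's x, y, z in cm, a list of three; "rotation": the turn, a rotation vector about the tool's x, y, z in degrees, a list of three; "gripper": the opening in per cent of the stroke, from 0 (shut) to 100 (fully open). In form: {"xyz": [[dx, dy, dz], ...], "rotation": [[ax, ay, az], ...], "gripper": [gripper, ...]}. A call has 1 to 20 rows; each row shifts and turns the commanded pose from where the row before left it, along the tool's axes as they then stand; what a row does not reach is not made up. A row lasts 1/8 s, in which the tool goes at most 62.5 mm and 10.7 degrees, less where a joint would pass 70% of its speed; a pose out of reach is approached as far as the arm can. A call with a gripper value outside its range is refused whole. The fingers move at their own pace and stop on an object; the grip force is fixed at half the most. Time passes only in rows, so rows that do not move let the fingers close. It gives the time, the measured TCP pose, the force, the opening and the grip force at its end, in the units of the state.
- arm.get_obs(): the state, without advancing time (a new reading comes with each control period).
- arm.get_image(name): name is "side" or "top"; returns (picture, depth): 384x512x3 uint8, red, green, blue; 384x512 float32, m along the optical axis (not along the pixel's ray), 0 where there is no reading.
- arm.calibration(name): a dict with "mtx" (3x3 intrinsics, pixels), "world_to_cam" (4x4, takes a point from world to camera coordinates). Camera axes: x right, y down, z forward; pixel columns grow to the right and rows downward; lengths in m; the calibration is good to about 2 mm. A picture is of the moment at which its call begins. calibration takes no time and is no camera call.
- arm.finish_job(): hands the job in; it is judged then, once.
The state is a dict: "time": time; "joints": joint angles; "joint_vel": joint speeds; "joint_torque": joint torques, N m; "tcp_pos": TCP position; "tcp_rot": TCP orientation; "ft_force": force on the tool from outside, world axes, zero at the start; "torque": the same for the moment, N m; "grip_width": finger opening in m; "grip_force": force on a finger pad.
Only numpy, scipy, OpenCV 4.12 (cv2) and the standard library are available. Lean on these libraries where they do the work, as an engineer would, in place of code of your own. Each camera call takes 0.05 s, during which the arm holds its last target. There are 200 camera calls.

## Task

Put the rolling pin away in its rack so that it cannot rattle about on the trolley: roll it along the deck, without picking it up, up the slight ramp and into the vee cradle, let go so that it settles square and centred by itself, and only then swing the steel hold-down bar over and press it gently until its sprung rubber pad bears firmly on the pin and stays on it by itself. Do not press hard, the spring must not be squeezed flat: feel for the pad touching and press only 3 to 5 mm more, then back off. Leave the pastry cutter and the wooden spoon beside the rack where they are.

Things in the scene. Friction and masses are not known exactly. Their poses are not given: they have to be found in the camera images.
- rack: Plywood rolling-pin rack fixed to the worktop, 220 x 220 mm, plus a foot on its +y side with two steel hinge cheeks (118 mm tall, round x 60, y 172 mm). Origin: centre of the underside, on the worktop; z up; +x (roughly away from the robot) is the way to roll the pin.
- deck (a point): Middle of the rack's flat deck, on its top, 34 mm above the worktop; axes as the rack's. In rack mm: deck x -120 to 40, a round front lip at x -115 standing 4 proud, from x 10 to 38 a slight ramp rising 2.5 towards the vee (a pin let go there rolls back or stays).
- vee_seat (a point): Where the middle of the seated pin's axis belongs: rack x 60, y 0, z 46.5 mm; axes as the rack's. The 90 degree vee runs along y, mouth x 38 to 80 at z 34 to 36, bottom line x 60, z 14; behind it a flat back block to x 100, top z 34. Where the pin ends up along y does not matter much (within some 40 mm).
- rolling_pin: Beech rolling pin, 0.2 to 0.45 kg, lying on the rack's deck roughly across the rolling direction, free to roll, axis 57 mm above the worktop. Barrel 46 mm diameter, 180 mm long; thinner handles (24 mm diameter, 57 mm long) at both ends. Origin: its middle, on its axis; its y runs along the pin (x and z turn as it rolls).
- hinge (a point): On the hold-down bar's hinge axis, middle of the bar's width: rack x 60, y 170, z 105 mm; axes as the rack's, the hinge axis is x. Stiff hinge, about 1.2 N m of friction: the bar stays at any angle and takes 6 to 7 N at its end to swing.
- hold_bar: Flat steel bar, 22 mm wide, 8 thick, on the hinge (origin there), reaching along its own -y to 207 mm; its z is the normal of its upper/outer face. Starts 1.3 to 1.5 rad above level, comes down over the pin towards rack -y. Under it, 160 mm from the hinge, a black rubber pad, 24 mm across, on a screwed spindle: see bar_end.
- bar_end (a point): On the bar's upper/outer face, 190 mm from the hinge: push here. Axes as the bar's. The pad's face is 25 to 49 mm below the bar's middle plane, set differently each day and not measured: it meets the seated pin with the bar between 0.085 rad above and 0.07 rad below level. Pad spring 2 N/mm, 14 mm travel; let go, the hinge holds up to 8 N of it.
- cutter: Steel ring pastry cutter, 60 mm diameter, 40 mm high, on the worktop left of the rack; origin under its centre. Leave it.
- spoon: Wooden spoon, 260 mm long, on the worktop right of the rack; origin at its middle underside. Leave it.

How it is judged:
On the way:
1. the pin lies centred and square in the vee, at rest and let go, with the hold-down bar still swung up (x of rolling_pin in the frame of rack between 0.057 and 0.063 m and z of rolling_pin in the frame of rack between 0.0435 and 0.0495 m and angle between the y axis of rolling_pin and the y axis of rack, either way round below 0.03 rad and linear speed of rolling_pin below 0.02 m/s and contact force between the fingers and rolling_pin below 0.3 N and height (world z) of bar_end above 0.2 m), for 0.3 s.
At the end, for the whole second after the job is handed in: The pin rests in the vee (axis within 3 mm of the seated place in the rack's x and z, within 0.03 rad of the rack's y, slower than 20 mm/s) and the hold-down's pad bears on it with more than 4 N by itself (x of rolling_pin in the frame of rack between 0.057 and 0.063 m and z of rolling_pin in the frame of rack between 0.0435 and 0.0495 m and angle between the y axis of rolling_pin and the y axis of rack, either way round below 0.03 rad and linear speed of rolling_pin below 0.02 m/s and contact force between hold_bar and rolling_pin above 4 N and contact force between the arm and rolling_pin below 0.3 N); the robot touches nothing.
It fails at once if the pin is lifted off the deck by more than 15 mm (z of rolling_pin in the frame of rack above 0.072 m).
It fails at once if the hold-down presses on the pin with more than 14 N (sprung pad over-pressed) (contact force between hold_bar and rolling_pin above 14 N).
It fails at once if the cutter or the spoon is moved more than 30 mm (distance of any of cutter, spoon from where it was at the start of the episode above 0.03 m).
It also fails if it takes over 72 s, if anything falls off the work surface, if the arm or the gripper's body presses on something with over 40 N, if the wrist force passes 120 N, or if a joint passes its speed limit or range.

## Working session

There is one attempt and no reset: what is moved stays moved. The work goes in short steps, Python scripts to look and compute and a tool call to move; the robot and the scene stay as the last step left them, time stands still between calls to the robot, and variables do not carry over. Pictures are saved under pics/ and viewed, at most 10 in all, crops included, and the job is handed in when it is done.

Besides the shell and the picture viewer there is one more tool, called after "Request:" as name(argument=value, ...) on one line, values as JSON. move_arm: Moves the arm, as the interface text tells. Its arguments: {"type":"object","properties":{"xyz":{"type":"array","items":{"type":"array","items":{"type":"number"}}},"rotation":{"type":"array","items":{"type":"array","items":{"type":"number"}}},"gripper":{"type":"array","items":{"type":"number"}}},"required":["xyz","rotation","gripper"]}

```bash
mkdir -p pics
python3 - <<'E'
from bench import arm
import cv2,numpy as np
for n in("top","side"):
    p,d=arm.get_image(n); cv2.imwrite(f"pics/{n}0.png",p[:,:,::-1]); np.savez(f"{n}0.npz",p=p,d=d)
    c=arm.calibration(n); print(n,np.round(c["mtx"],1).tolist(),np.round(np.linalg.inv(c["world_to_cam"]),3).tolist())
print(arm.tips_ahead,arm.get_obs())
E
```

```text
top [[442.6, 0.0, 253.1], [0.0, 442.6, 200.3], [0.0, 0.0, 1.0]] [[0.008, -0.992, 0.128, 0.421], [-0.999, -0.004, 0.033, -0.023], [-0.032, -0.128, -0.991, 1.157], [0.0, 0.0, 0.0, 1.0]]
side [[386.4, 0.0, 255.9], [0.0, 386.4, 194.7], [0.0, 0.0, 1.0]] [[0.948, -0.227, 0.221, 0.33], [-0.317, -0.662, 0.679, -0.633], [-0.008, -0.714, -0.7, 0.718], [0.0, 0.0, 0.0, 1.0]]
0.1734 {'time': 0.1, 'joints': array([ 1.05060785e+00,  1.31123317e-01,  1.48921238e+00, -2.72319517e-06,
        1.52301858e+00, -8.53928809e-02]), 'joint_vel': array([ 1.85141914e-04, -8.07582697e-05, -2.07878516e-03, -1.58201899e-03,
       -8.58836024e-04, -1.22062901e-03]), 'joint_torque': array([ 1.71147374e-03, -5.70947850e+01, -5.01941371e+01, -6.80372682e-05,
        8.06055934e-03, -9.94625293e-05]), 'tcp_pos': array([0.25260252, 0.5439947 , 0.40370351]), 'tcp_rot': array([-2.61346791e-04,  2.15689254e-01,  9.76461658e-01, -8.41147384e-04]), 'ft_force': array([-0.55104502, -0.11451839,  0.0472497 ]), 'torque': array([-0.00556375,  0.02903809, -0.00341905]), 'grip_force': 0.0, 'grip_width': 0.08557010573219108}
```

View pics/top0.png

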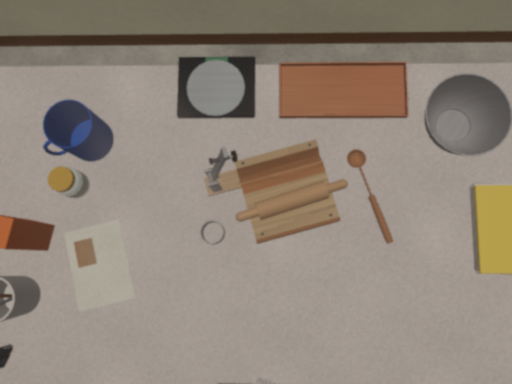

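View pics/side0.png

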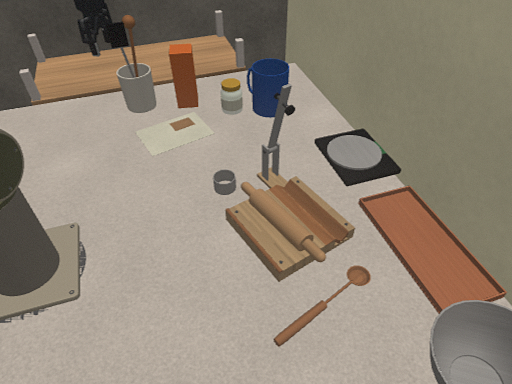

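```bash
cat > h.py <<'E'
import numpy as np,cv2
from bench import arm
def pts(n,d):
    c=arm.calibration(n);K=c["mtx"];T=np.linalg.inv(c["world_to_cam"])
    v,u=np.mgrid[:d.shape[0],:d.shape[1]]
    P=np.stack([(u-K[0,2])/K[0,0]*d,(v-K[1,2])/K[1,1]*d,d],-1)
    W=P@T[:3,:3].T+T[:3,3]; W[d==0]=np.nan; return W
def ray(n,u,v,z):
    c=arm.calibration(n);K=c["mtx"];T=np.linalg.inv(c["world_to_cam"])
    r=T[:3,:3]@[(u-K[0,2])/K[0,0],(v-K[1,2])/K[1,1],1]; return T[:3,3]+r*(z-T[2,3])/r[2]
E
python3 - <<'E'
from h import *
f=np.load("top0.npz");W=pts("top",f["d"]);p=f["p"]
for u,v,z in[(258,241,.034),(339,219,.034),(237,160,.034),(317,142,.034),(237,217,.057),(347,184,.057),(213,233,.04)]: print(u,v,ray("top",u,v,z).round(4))
R=W[135:245,195:350].reshape(-1,3);R=R[np.isfinite(R[:,2])]
print(np.histogram(R[:,2],bins=np.arange(-.01,.33,.01)))
# pin points
m=(R[:,2]>.062)&(R[:,2]<.09)&(R[:,1]<.04)
q=R[m];print(len(q),q.mean(0),q[:,2].max())
s=np.linalg.svd(q[:,:2]-q[:,:2].mean(0))[2][0];print("pin dir",s,np.degrees(np.arctan2(-s[0]*np.sign(s[1]),abs(s[1]))))
m=(R[:,2]>.026)&(R[:,2]<.042);r=R[m][:,:2].astype(np.float32)
print("rackrect",cv2.minAreaRect(r))
b=W[135:200,195:245].reshape(-1,3);b=b[b[:,2]>.1];print(b[b[:,2].argsort()][::8].round(3))
f=np.load("side0.npz");W=pts("side",f["d"])
b=W[80:185,255:300].reshape(-1,3);b=b[(b[:,2]>.12)&(b[:,0]<.75)];print(len(b));print(b[b[:,2].argsort()][::25].round(3))
E
```

```text
258 241 [0.4623 0.0013 0.034 ]
339 219 [ 0.5192 -0.2033  0.034 ]
237 160 [0.6712 0.0572 0.034 ]
317 142 [ 0.7191 -0.1499  0.034 ]
237 217 [0.5208 0.0537 0.057 ]
347 184 [ 0.6052 -0.2209  0.057 ]
213 233 [0.4814 0.1152 0.04  ]
(array([5105, 3445,  623,  905, 4584,   60,   56,  596,  961,  147,    7,
         28,   88,    8,   10,   13,    9,   12,    8,   13,   11,   10,
         11,   11,    9,   18,   38,  101,   26,   15,   17,   50,    0]), array([-0.01,  0.  ,  0.01,  0.02,  0.03,  0.04,  0.05,  0.06,  0.07,
        0.08,  0.09,  0.1 ,  0.11,  0.12,  0.13,  0.14,  0.15,  0.16,
        0.17,  0.18,  0.19,  0.2 ,  0.21,  0.22,  0.23,  0.24,  0.25,
        0.26,  0.27,  0.28,  0.29,  0.3 ,  0.31,  0.32]))
1582 [ 0.56377596 -0.08643237  0.07337953] 0.08505058775672825
pin dir [ 0.31345961 -0.94960153] 18.267847017230665
rackrect ((0.5744544267654419, -0.00864158570766449), (0.22075465321540833, 0.3512103855609894), 15.666162490844727)
[[0.624 0.125 0.101]
 [0.591 0.114 0.106]
 [0.596 0.097 0.108]
 [0.603 0.116 0.11 ]
 [0.634 0.117 0.111]
 [0.593 0.109 0.112]
 [0.602 0.111 0.113]
 [0.
[... 1149 characters left out ...]
]
 [0.625 0.066 0.306]
 [0.622 0.063 0.308]]
751
[[0.708 0.404 0.12 ]
 [0.683 0.429 0.123]
 [0.607 0.101 0.126]
 [0.685 0.425 0.128]
 [0.618 0.102 0.131]
 [0.71  0.402 0.135]
 [0.618 0.1   0.145]
 [0.621 0.097 0.155]
 [0.606 0.098 0.164]
 [0.607 0.094 0.176]
 [0.629 0.093 0.186]
 [0.621 0.087 0.194]
 [0.626 0.086 0.205]
 [0.625 0.085 0.214]
 [0.629 0.083 0.223]
 [0.617 0.078 0.231]
 [0.626 0.077 0.24 ]
 [0.639 0.049 0.246]
 [0.621 0.047 0.251]
 [0.613 0.077 0.256]
 [0.622 0.046 0.259]
 [0.631 0.044 0.261]
 [0.628 0.044 0.264]
 [0.631 0.07  0.266]
 [0.618 0.091 0.27 ]
 [0.636 0.07  0.275]
 [0.616 0.063 0.283]
 [0.636 0.067 0.289]
 [0.617 0.059 0.297]
 [0.633 0.062 0.304]
 [0.617 0.062 0.307]]
```

Request:
move_arm(xyz=[[-3.156, -2.956, 0], [-3.156, -2.956, 0], [-3.156, -2.956, 0], [-3.156, -2.956, 0], [-3.156, -2.956, 0], [-3.156, -2.956, 0], [-3.156, -2.956, 0], [-3.156, -2.956, 0], [-3.156, -2.956, 0], [-3.156, -2.956, 0], [-3.156, -2.956, 0], [-3.156, -2.956, 0], [-3.156, -2.956, 0], [-3.156, -2.956, 0], [-3.156, -2.956, 0], [-3.156, -2.956, 0], [0, 0, 0]], rotation=[[0, 0, 0], [0, 0, 0], [0, 0, 0], [0, 0, 0], [0, 0, 0], [0, 0, 0], [0, 0, 0], [0, 0, 0], [0, 0, 0], [0, 0, 0], [0, 0, 0], [0, 0, 0], [0, 0, 0], [0, 0, 0], [0, 0, 0], [0, 0, 0], [0, 0, 0]], gripper=[100, 100, 100, 100, 100, 100, 100, 100, 100, 100, 100, 100, 100, 100, 100, 100, 100])

```text
time: 2.22
tcp_pos: [0.5118, -0.0999, 0.4039]
tcp_rot: [-0.001, 0.217, 0.976, -0.0]
ft_force: [-0.5, 0.8, -0.2]
grip_width: 0.0857
grip_force: 0.0
```

Request:
move_arm(xyz=[[0, 0, 0], [0, 0, 0], [0, 0, 3], [0, 0, 3], [0, 0, 3], [0, 0, 3], [0, 0, 0]], rotation=[[0, 0, -8], [0, 0, -8], [0, 0, -8], [0, 0, -8], [0, 0, -8], [0, 0, 0], [0, 0, 0]], gripper=[100, 100, 100, 100, 100, 100, 100])

```text
time: 3.1
tcp_pos: [0.5099, -0.0963, 0.2818]
tcp_rot: [-0.003, -0.132, 0.991, 0.001]
ft_force: [0.1, -0.0, -0.3]
grip_width: 0.0857
grip_force: 0.0
```

```bash
cat >> h.py <<'E'
from scipy.spatial.transform import Rotation as Ro
A=np.radians(15);O=np.array([.6027,-.0711]);RX=np.array([np.cos(A),np.sin(A)]);RY=np.array([-np.sin(A),np.cos(A)])
def rack(p): d=np.asarray(p)[...,:2]-O; return d@RX,d@RY
def show():
    o=arm.get_obs();M=Ro.from_quat(np.roll(o["tcp_rot"],-1)).as_matrix()
    print("t",o["time"],"tcp",o["tcp_pos"].round(4),"rack",np.round(rack(o["tcp_pos"]),4),"yaw tool-y",np.degrees(np.arctan2(M[1,1],M[0,1])).round(2),"z",M[:,2].round(3),"F",o["ft_force"].round(2),"j",o["joints"].round(2),"w",round(o["grip_width"],3))
def pic(n,f,crop=None,s=1):
    p,d=arm.get_image(n);np.savez("last_%s.npz"%n,p=p,d=d)
    if crop: a,b,c,e=crop;p=p[b:e,a:c]
    cv2.imwrite("pics/"+f,cv2.resize(p,None,fx=s,fy=s)[:,:,::-1]);return d
E
python3 - <<'E'
from h import *
show();pic("side","s1.png",(180,60,380,290),3)
E
```

```text
t 3.1 tcp [ 0.5099 -0.0963  0.2818] rack [-0.0962 -0.0003] yaw tool-y 105.11 z [-0.006  0.002 -1.   ] F [ 0.08 -0.04 -0.31] j [-0.29  0.01  1.84  0.    1.29 -2.12] w 0.086
```

View pics/s1.png

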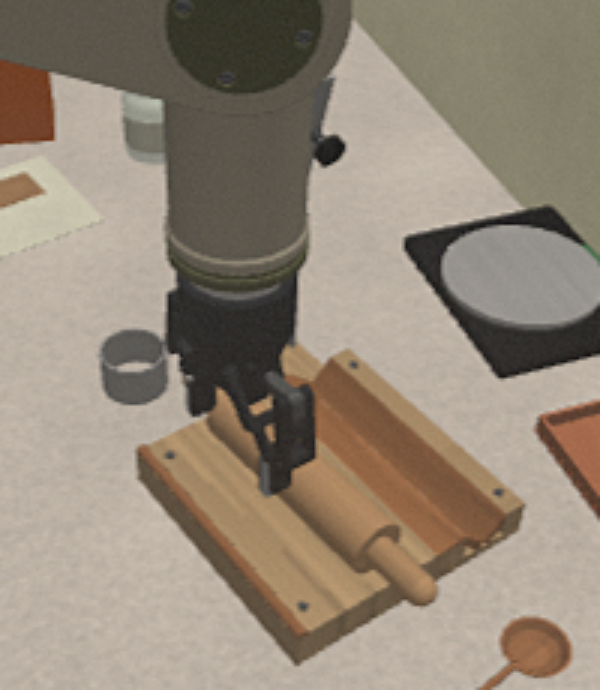

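Request:
move_arm(xyz=[[0, 0, 2], [0, 0, 2], [0, 0, 1.5], [0, 0, 1], [0, 0, 0.2], [0, 0, 0]], rotation=[[0, 0, 0], [0, 0, 0], [0, 0, 0], [0, 0, 0], [0, 0, 0], [0, 0, 0]], gripper=[100, 100, 100, 100, 100, 100])

```text
time: 3.9
tcp_pos: [0.5117, -0.0975, 0.2182]
tcp_rot: [0.0, -0.131, 0.991, -0.0]
ft_force: [0.5, 1.0, 0.4]
grip_width: 0.0852
grip_force: 0.0
```

Run:
```python
from h import *
show();d=pic("side","s2.png",(200,130,360,280),4)
W=pts("side",d);b=W[130:290,200:370].reshape(-1,3);x,y=rack(b)
m=(abs(y)<.075)&(b[:,2]<.2)&(x<-.03)&(b[:,2]>.035)
p=np.c_[x,y,b[:,2]][m];print(p[p[:,0]<-.072][::5].round(3)[:40])
```

```text
t 3.9 tcp [ 0.5117 -0.0975  0.2182] rack [-0.0947 -0.002 ] yaw tool-y 105.09 z [ 0.001 -0.    -1.   ] F [0.55 0.99 0.38] j [-0.29  0.09  1.88 -0.    1.16 -2.12] w 0.085
[[-0.104  0.062  0.161]
 [-0.108  0.06   0.159]
 [-0.106  0.055  0.159]
 [-0.107  0.059  0.151]
 [-0.106  0.06   0.146]
 [-0.107  0.06   0.144]
 [-0.107  0.064  0.137]
 [-0.075 -0.034  0.198]
 [-0.13   0.012  0.188]
 [-0.106  0.062  0.133]
 [-0.133 -0.005  0.2  ]
 [-0.106  0.062  0.13 ]
 [-0.133 -0.005  0.198]
 [-0.074 -0.034  0.189]
 [-0.128  0.015  0.176]
 [-0.131 -0.01   0.198]
 [-0.082 -0.037  0.194]
 [-0.107  0.06   0.126]
 [-0.132 -0.004  0.191]
 [-0.097 -0.038  0.199]
 [-0.084 -0.037  0.191]
 [-0.108  0.064  0.12 ]
 [-0.132  0.     0.185]
 [-0.13  -0.015  0.196]
 [-0.098 -0.04   0.199]
 [-0.085 -0.038  0.19 ]
 [-0.108  0.065  0.116]
 [-0.132  0.     0.182]
 [-0.129 -0.014  0.192]
 [-0.125 -0.024  0.198]
 [-0.109 -0.036  0.199]
 [-0.101 -0.04   0.198]
 [-0.089 -0.04   0.191]
 [-0.107  0.067  0.111]
 [-0.132  0.002  0.178]
 [-0.13  -0.015  0.191]
 [-0.124 -0.024  0.195]
 [-0.117 -0.033  0.198]
 [-0.108 -0.038  0.198]
 [-0.098 -0.04   0.193]]
```

View pics/s2.png

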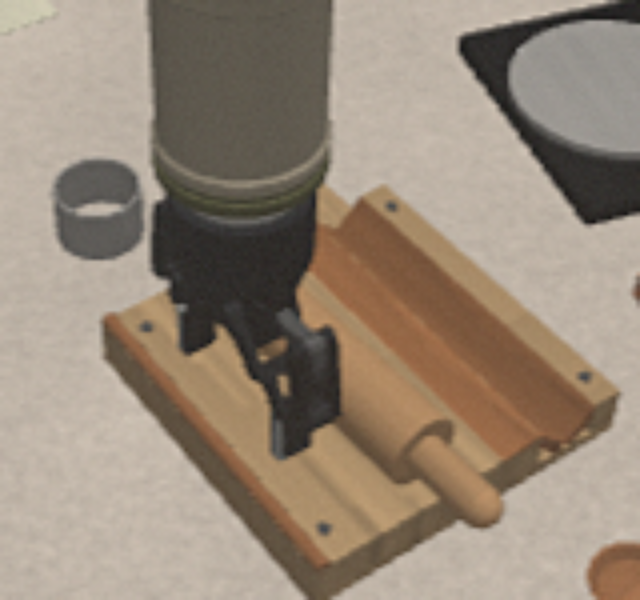

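Run:
```python
from h import *
f=np.load("last_side.npz");W=pts("side",f["d"])[130:290,200:370].reshape(-1,3);c=f["p"][130:290,200:370].reshape(-1,3).max(1)
x,y=rack(W);m=(abs(x+.095)<.025)&(y<-.03)&(y>-.08)&(c<75);p=np.c_[x,y,W[:,2]][m];p=p[p[:,2].argsort()];print(p[:14].round(3),p[:,0].min(),p[:,0].max())
```

```text
[[-0.101 -0.055  0.067]
 [-0.098 -0.058  0.068]
 [-0.106 -0.051  0.069]
 [-0.09  -0.059  0.07 ]
 [-0.092 -0.058  0.07 ]
 [-0.094 -0.056  0.07 ]
 [-0.096 -0.059  0.07 ]
 [-0.102 -0.056  0.071]
 [-0.102 -0.06   0.072]
 [-0.09  -0.058  0.072]
 [-0.099 -0.059  0.072]
 [-0.101 -0.058  0.073]
 [-0.093 -0.058  0.074]
 [-0.098 -0.058  0.074]] -0.1199009693175809 -0.07080247159102068
```

Request:
move_arm(xyz=[[0, 0, 0.6], [0, 0, 0.6], [-0.7, 0, 0], [-0.6, 0, 0], [-0.4, 0, 0], [-0.4, 0, 0], [-0.4, 0, 0], [-0.4, 0, 0], [-0.4, 0, 0], [-0.4, 0, 0], [-0.4, 0, 0], [-0.4, 0, 0], [-0.4, 0, 0], [-0.4, 0, 0], [-0.4, 0, 0], [-0.4, 0, 0], [-0.4, 0, 0], [-0.4, 0, 0]], rotation=[[0, 0, 0], [0, 0, 0], [0, 0, 0], [0, 0, 0], [0, 0, 0], [0, 0, 0], [0, 0, 0], [0, 0, 0], [0, 0, 0], [0, 0, 0], [0, 0, 0], [0, 0, 0], [0, 0, 0], [0, 0, 0], [0, 0, 0], [0, 0, 0], [0, 0, 0], [0, 0, 0]], gripper=[100, 100, 100, 100, 100, 100, 100, 100, 100, 100, 100, 100, 100, 100, 100, 100, 100, 100])

```text
time: 6.2
tcp_pos: [0.5783, -0.0794, 0.2057]
tcp_rot: [-0.0, -0.131, 0.991, 0.0]
ft_force: [-2.2, -0.5, 0.4]
grip_width: 0.0858
grip_force: 0.7
```

```bash
cat >> h.py <<'E'
def pin(n,x0,x1,zmin=.06):
    f=np.load("last_%s.npz"%n);W=pts(n,f["d"]).reshape(-1,3);P=f["p"].reshape(-1,3).astype(int)
    x,y=rack(W);m=(x>x0)&(x<x1)&(abs(y)<.15)&(W[:,2]>zmin)&(W[:,2]<.095)&(P[:,0]>P[:,2]+25)
    q=np.c_[x,y,W[:,2]][m]; k=np.polyfit(q[:,1],q[:,0],1); print("pin n",len(q),"x@y0",k[1].round(4),"slope",k[0].round(3),"topz",np.percentile(q[:,2],97).round(4),"yrange",q[:,1].min().round(3),q[:,1].max().round(3))
E
python3 - <<'E'
from h import *
show();pic("side","s3.png");pin("side",-.1,.09);pic("top","t3.png");pin("top",-.1,.09)
E
```

```text
t 6.2 tcp [ 0.5783 -0.0794  0.2057] rack [-0.0257 -0.0017] yaw tool-y 105.09 z [-0. -0. -1.] F [-2.25 -0.49  0.44] j [-0.22  0.27  1.71 -0.    1.16 -2.06] w 0.086
pin n 645 x@y0 0.0012 slope -0.089 topz 0.081 yrange -0.143 0.148
pin n 287 x@y0 0.0017 slope 0.027 topz 0.0804 yrange 0.032 0.147
```

Request:
move_arm(xyz=[[-0.2, 0, 0], [-0.2, 0, 0], [-0.2, 0, 0], [-0.2, 0, 0], [-0.2, 0, 0], [-0.2, 0, 0], [-0.2, 0, 0], [-0.2, 0, 0], [-0.2, 0, 0], [-0.2, 0, 0], [-0.2, 0, 0], [-0.2, 0, 0], [-0.2, 0, 0], [-0.2, 0, 0], [0, 0, 0]], rotation=[[0, 0, 0], [0, 0, 0], [0, 0, 0], [0, 0, 0], [0, 0, 0], [0, 0, 0], [0, 0, 0], [0, 0, 0], [0, 0, 0], [0, 0, 0], [0, 0, 0], [0, 0, 0], [0, 0, 0], [0, 0, 0], [0, 0, 0]], gripper=[100, 100, 100, 100, 100, 100, 100, 100, 100, 100, 100, 100, 100, 100, 100])

```text
time: 8.18
tcp_pos: [0.6055, -0.0722, 0.2058]
tcp_rot: [0.0, -0.131, 0.991, -0.0]
ft_force: [0.1, -0.2, 0.2]
grip_width: 0.0856
grip_force: 0.0
```

Run:
```python
from h import *
show();pic("side","s4.png",(200,110,380,260),4);pin("side",-.05,.09,.045)
```

```text
t 8.175 tcp [ 0.6055 -0.0722  0.2058] rack [ 0.0024 -0.0017] yaw tool-y 105.09 z [ 0.001  0.    -1.   ] F [ 0.07 -0.23  0.2 ] j [-0.2   0.33  1.63  0.    1.17 -2.04] w 0.086
pin n 780 x@y0 0.0297 slope -0.1 topz 0.0826 yrange -0.142 0.146
```

View pics/s4.png

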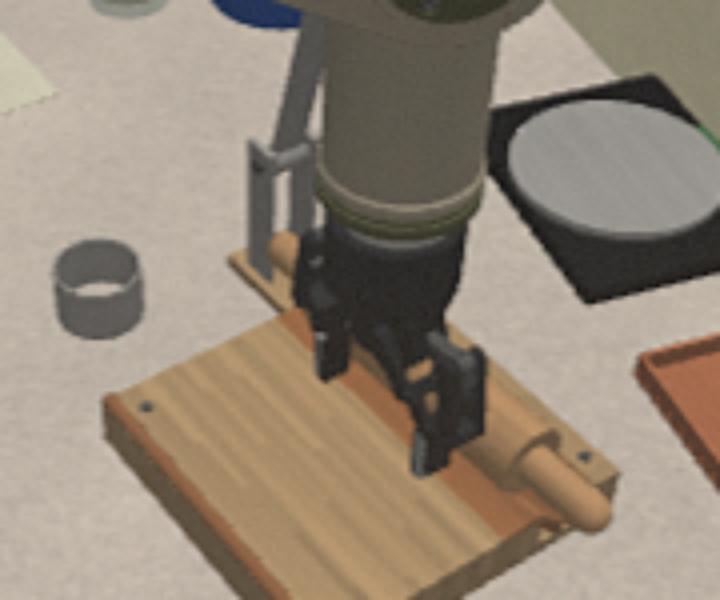

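Request:
move_arm(xyz=[[-0.2, 0, 0], [-0.2, 0, 0], [-0.2, 0, 0], [-0.2, 0, 0], [0, 0, 0]], rotation=[[0, 0, 0], [0, 0, 0], [0, 0, 0], [0, 0, 0], [0, 0, 0]], gripper=[100, 100, 100, 100, 100])

```text
time: 8.85
tcp_pos: [0.613, -0.0701, 0.2057]
tcp_rot: [0.0, -0.131, 0.991, -0.0]
ft_force: [-0.2, -1.1, -0.1]
grip_width: 0.0852
grip_force: 0.0
```

Request:
move_arm(xyz=[[0.6, 0, 0], [2, 0, 0], [3, 0, 0], [3, 0, 0], [3, 0, 0], [1, 0, -4], [0, 0, -5], [0, 0, -5], [0, 0, 0]], rotation=[[0, 0, 0], [0, 0, 0], [0, 0, 0], [0, 0, 0], [0, 0, 0], [0, 0, 0], [0, 0, 0], [0, 0, 0], [0, 0, 0]], gripper=[100, 100, 100, 100, 100, 100, 100, 100, 100])

```text
time: 9.98
tcp_pos: [0.4924, -0.1035, 0.3511]
tcp_rot: [0.004, -0.131, 0.991, -0.002]
ft_force: [0.1, -0.6, -0.1]
grip_width: 0.0854
grip_force: 0.0
```

Run:
```python
from h import *
show();pic("top","t5.png");pin("top",.02,.09,.05);pic("side","s5.png",(200,60,380,250),3);pin("side",.02,.09,.05)
```

```text
t 9.975 tcp [ 0.4924 -0.1035  0.3511] rack [-0.115  -0.0027] yaw tool-y 105.08 z [ 0.009 -0.003 -1.   ] F [ 0.08 -0.6  -0.13] j [-0.31 -0.11  1.83 -0.    1.41 -2.14] w 0.085
pin n 1503 x@y0 0.0579 slope -0.022 topz 0.0708 yrange -0.141 0.149
pin n 1385 x@y0 0.0531 slope -0.024 topz 0.0703 yrange -0.141 0.145
```

View pics/s5.png

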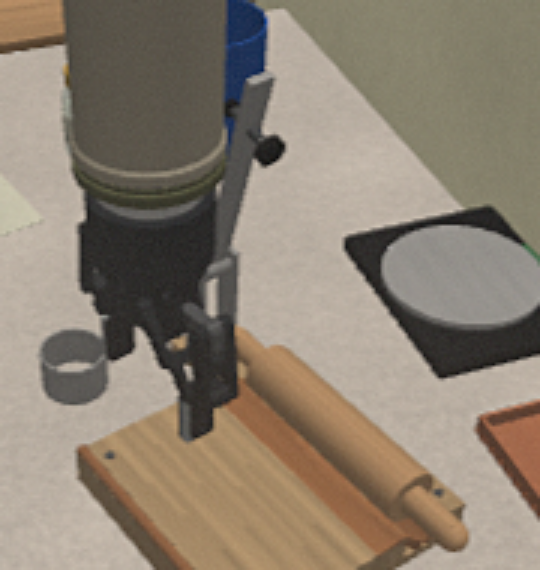

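Request:
move_arm(xyz=[[0, 0, -4.2], [0, 0, -4.2], [0, 0, -4.2], [0, 0, -4.2], [0, 0, 0], [0, 0, 0], [0, 0, 0], [0, 0, 0], [0, 0, 0], [0, 0, 0], [0, 0, 0], [0, 0, 0], [0, 0, 0], [0, 0, 0], [0, 0, 0]], rotation=[[0, 0, 0], [0, 0, 0], [0, 0, 0], [0, 0, 0], [0, 0, 8.9], [0, 0, 8.9], [0, 0, 8.9], [0, 0, 8.9], [0, 0, 8.9], [0, 0, 8.9], [0, 0, 8.9], [0, 0, 8.9], [0, 0, 8.9], [0, 0, 8.9], [0, 0, 0]], gripper=[100, 100, 100, 0, 0, 0, 0, 0, 0, 0, 0, 0, 0, 0, 0])

```text
time: 11.95
tcp_pos: [0.4911, -0.103, 0.5114]
tcp_rot: [-0.002, 0.601, 0.799, -0.001]
ft_force: [-0.5, 0.3, 0.3]
grip_width: -0.0
grip_force: 0.0
```

Request:
move_arm(xyz=[[2.65, 2.88, 0], [2.65, 2.88, 0], [2.65, 2.88, 0], [2.65, 2.88, 0], [2.65, 2.88, 0], [2.65, 2.88, 0], [0, 0, 0], [0, 0, 0]], rotation=[[0, 0, 0], [0, 0, 0], [0, 0, 0], [0, 0, 0], [0, 0, 0], [0, 0, 0], [0, 0, 0], [0, 0, 0]], gripper=[0, 0, 0, 0, 0, 0, 0, 0])

```text
time: 12.95
tcp_pos: [0.6131, 0.0976, 0.5125]
tcp_rot: [-0.001, 0.6, 0.8, -0.001]
ft_force: [0.8, 0.0, 0.3]
grip_width: 0.0002
grip_force: 0.0
```

Run:
```python
from h import *
show();pic("side","s6.png",(200,0,400,190),3)
```

```text
t 12.95 tcp [0.6131 0.0976 0.5125] rack [0.0537 0.1603] yaw tool-y 16.24 z [-0.002 -0.001 -1.   ] F [0.77 0.03 0.25] j [ 0.08  0.17  1.25 -0.    1.72 -0.21] w 0.0
```

View pics/s6.png

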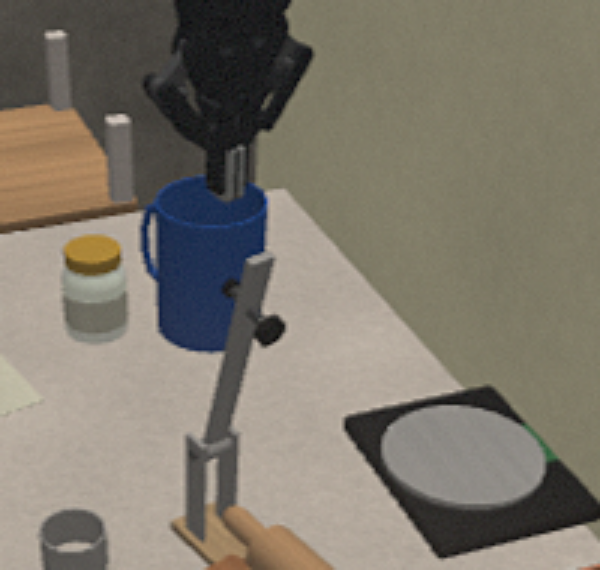

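Request:
move_arm(xyz=[[0, 0, 2.1], [0, 0, 2.1], [0, 0, 0], [-0.6, 0, 0], [-0.6, 0, 0], [-0.6, 0, 0], [-0.6, 0, 0], [0, 0, 0]], rotation=[[0, 0, 0], [0, 0, 0], [0, 0, 0], [0, 0, 0], [0, 0, 0], [0, 0, 0], [0, 0, 0], [0, 0, 0]], gripper=[0, 0, 0, 0, 0, 0, 0, 0])

```text
time: 14.0
tcp_pos: [0.6199, 0.0746, 0.4717]
tcp_rot: [-0.0, 0.601, 0.799, 0.0]
ft_force: [0.7, 2.4, -0.2]
grip_width: -0.0004
grip_force: 1.0
```

Run:
```python
from h import *
show()
```

```text
t 14.0 tcp [0.6199 0.0746 0.4717] rack [0.0544 0.1363] yaw tool-y 16.09 z [-0.     0.001 -1.   ] F [ 0.66  2.37 -0.18] j [ 0.04  0.18  1.31  0.    1.65 -0.24] w -0.0
```

Request:
move_arm(xyz=[[-1.17, 0, 0.37], [-1.17, 0, 0.37], [-0.9, 0, 0.4], [-0.9, 0, 0.4], [-0.9, 0, 0.4], [-0.83, 0, 0.54], [-0.83, 0, 0.54], [-0.83, 0, 0.54], [-0.74, 0, 0.66], [-0.74, 0, 0.66], [-0.74, 0, 0.66], [0, 0, 0]], rotation=[[0, 0, 0], [0, 0, 0], [0, 0, 0], [0, 0, 0], [0, 0, 0], [0, 0, 0], [0, 0, 0], [0, 0, 0], [0, 0, 0], [0, 0, 0], [0, 0, 0], [0, 0, 0]], gripper=[0, 0, 0, 0, 0, 0, 0, 0, 0, 0, 0, 0])

```text
time: 15.5
tcp_pos: [0.6468, -0.0194, 0.4157]
tcp_rot: [-0.0, 0.601, 0.799, -0.0]
ft_force: [-0.6, 0.5, -0.0]
grip_width: -0.0
grip_force: 0.0
```

Run:
```python
from h import *
show();pic("side","s7.png",(200,50,400,240),3)
```

```text
t 15.5 tcp [ 0.6468 -0.0194  0.4157] rack [0.056  0.0385] yaw tool-y 16.07 z [-0.001 -0.    -1.   ] F [-0.64  0.54 -0.02] j [-0.11  0.25  1.33 -0.    1.56 -0.39] w -0.0
```

View pics/s7.png

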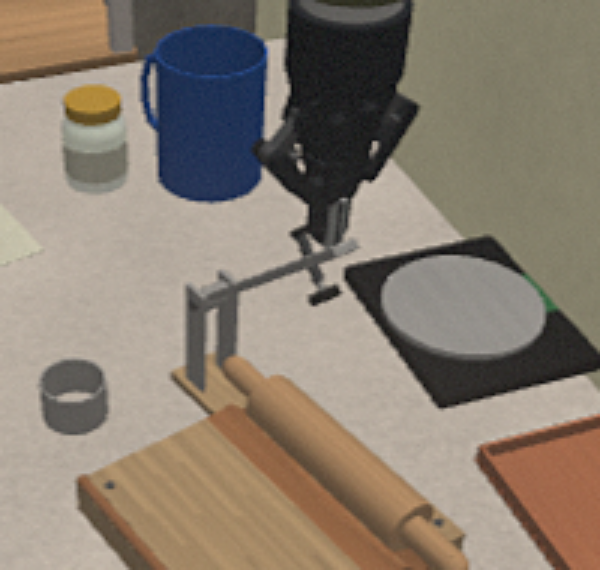

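Request:
move_arm(xyz=[[-0.47, 0, 0.57], [-0.47, 0, 0.57], [-0.47, 0, 0.57], [-0.47, 0, 0.57], [-0.39, 0, 0.635], [-0.39, 0, 0.635], [-0.39, 0, 0.635], [-0.39, 0, 0.635], [-0.285, 0, 0.685], [-0.285, 0, 0.685], [-0.285, 0, 0.685], [-0.285, 0, 0.685], [-0.13, 0, 0.48], [-0.13, 0, 0.48], [-0.13, 0, 0.48], [-0.13, 0, 0.48], [0, 0, 0]], rotation=[[0, 0, 0], [0, 0, 0], [0, 0, 0], [0, 0, 0], [0, 0, 0], [0, 0, 0], [0, 0, 0], [0, 0, 0], [0, 0, 0], [0, 0, 0], [0, 0, 0], [0, 0, 0], [0, 0, 0], [0, 0, 0], [0, 0, 0], [0, 0, 0], [0, 0, 0]], gripper=[0, 0, 0, 0, 0, 0, 0, 0, 0, 0, 0, 0, 0, 0, 0, 0, 0])

```text
time: 17.68
tcp_pos: [0.6609, -0.0682, 0.3208]
tcp_rot: [-0.0, 0.601, 0.799, -0.0]
ft_force: [-1.0, 0.0, 0.6]
grip_width: -0.0001
grip_force: 0.0
```

Run:
```python
from h import *
show();pic("side","s8.png",(200,50,400,240),3)
```

```text
t 17.675 tcp [ 0.6609 -0.0682  0.3208] rack [ 0.057  -0.0123] yaw tool-y 16.08 z [-0. -0. -1.] F [-1.05  0.04  0.59] j [-0.18  0.35  1.39 -0.    1.4  -0.46] w -0.0
```

View pics/s8.png

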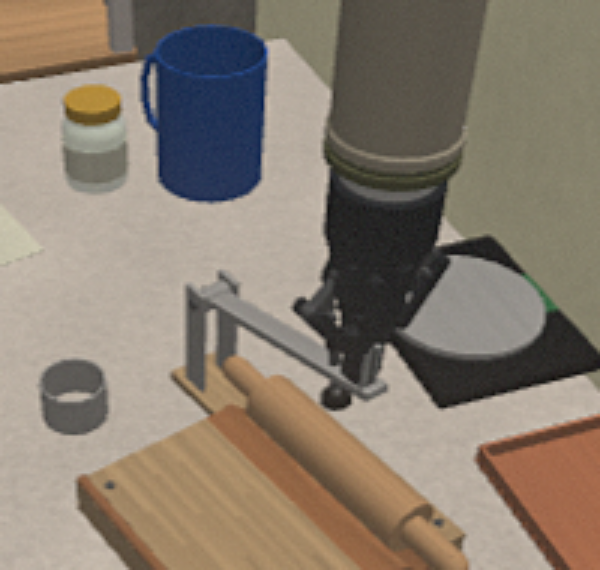

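Request:
move_arm(xyz=[[-0.03, 0, 0.2], [-0.03, 0, 0.2], [-0.03, 0, 0.2], [-0.03, 0, 0.2], [-0.02, 0, 0.1], [-0.02, 0, 0.1], [-0.02, 0, 0.1], [-0.02, 0, 0.1]], rotation=[[0, 0, 0], [0, 0, 0], [0, 0, 0], [0, 0, 0], [0, 0, 0], [0, 0, 0], [0, 0, 0], [0, 0, 0]], gripper=[0, 0, 0, 0, 0, 0, 0, 0])

```text
time: 18.73
tcp_pos: [0.6615, -0.07, 0.3094]
tcp_rot: [-0.0, 0.601, 0.799, -0.0]
ft_force: [-3.4, -1.5, 5.2]
grip_width: 0.0001
grip_force: 2.5
```

Request:
move_arm(xyz=[[0, 0, 0.1], [0, 0, 0.1], [0, 0, 0.1]], rotation=[[0, 0, 0], [0, 0, 0], [0, 0, 0]], gripper=[0, 0, 0])

```text
time: 19.1
tcp_pos: [0.6616, -0.0702, 0.3065]
tcp_rot: [0.0, 0.601, 0.799, -0.0]
ft_force: [-2.6, -2.1, 4.9]
grip_width: -0.0
grip_force: 2.5
```

Request:
move_arm(xyz=[[0, 0, 0.1], [0, 0, 0.1], [0, 0, 0.1], [0, 0, 0.1]], rotation=[[0, 0, 0], [0, 0, 0], [0, 0, 0], [0, 0, 0]], gripper=[0, 0, 0, 0])

```text
time: 19.6
tcp_pos: [0.6617, -0.0704, 0.3027]
tcp_rot: [0.001, 0.601, 0.799, -0.0]
ft_force: [-1.7, -2.3, 4.5]
grip_width: 0.0001
grip_force: 2.5
```

Request:
move_arm(xyz=[[0, 0, 0.1], [0, 0, 0.1]], rotation=[[0, 0, 0], [0, 0, 0]], gripper=[0, 0])

```text
time: 19.85
tcp_pos: [0.6617, -0.0705, 0.3008]
tcp_rot: [0.001, 0.601, 0.799, -0.0]
ft_force: [-1.0, -3.9, 5.7]
grip_width: -0.0
grip_force: 2.5
```

Request:
move_arm(xyz=[[0, 0, 0.1], [0, 0, 0.1]], rotation=[[0, 0, 0], [0, 0, 0]], gripper=[0, 0])

```text
time: 20.1
tcp_pos: [0.6618, -0.0706, 0.2989]
tcp_rot: [0.001, 0.601, 0.799, -0.0]
ft_force: [-1.4, -3.2, 5.2]
grip_width: 0.0001
grip_force: 2.5
```

Run:
```python
from h import *
show();pic("side","s9.png",(250,130,370,220),5)
```

```text
t 20.1 tcp [ 0.6618 -0.0706  0.2989] rack [ 0.0572 -0.0148] yaw tool-y 16.06 z [ 0.001 -0.001 -1.   ] F [-1.37 -3.23  5.19] j [-0.18  0.37  1.4  -0.    1.37 -0.46] w 0.0
```

View pics/s9.png

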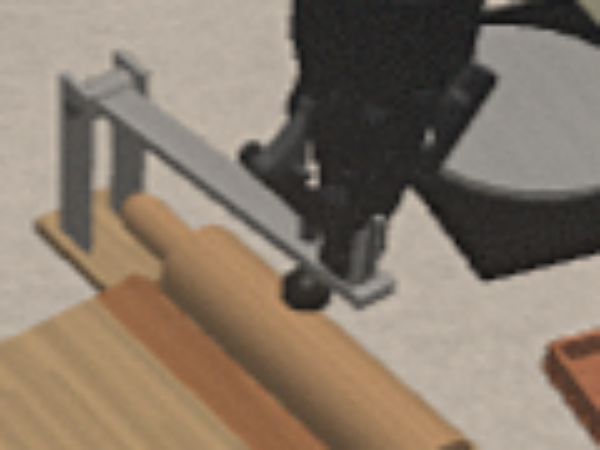

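Request:
move_arm(xyz=[[0, 0, 0.1], [0, 0, 0.1]], rotation=[[0, 0, 0], [0, 0, 0]], gripper=[0, 0])

```text
time: 20.4
tcp_pos: [0.6619, -0.0706, 0.2969]
tcp_rot: [0.001, 0.601, 0.799, -0.0]
ft_force: [-1.2, -2.8, 4.7]
grip_width: -0.0
grip_force: 2.5
```

Request:
move_arm(xyz=[[0, 0, 0.1], [0, 0, 0.1]], rotation=[[0, 0, 0], [0, 0, 0]], gripper=[0, 0])

```text
time: 20.65
tcp_pos: [0.6619, -0.0706, 0.295]
tcp_rot: [0.001, 0.601, 0.799, 0.0]
ft_force: [-0.4, -3.2, 5.7]
grip_width: 0.0
grip_force: 2.5
```

Request:
move_arm(xyz=[[0, 0, 0.1], [0, 0, 0.1]], rotation=[[0, 0, 0], [0, 0, 0]], gripper=[0, 0])

```text
time: 20.9
tcp_pos: [0.6619, -0.0706, 0.293]
tcp_rot: [0.001, 0.601, 0.799, -0.0]
ft_force: [-1.0, -4.1, 5.6]
grip_width: -0.0
grip_force: 2.5
```

Request:
move_arm(xyz=[[0, 0, 0.1], [0, 0, 0.1]], rotation=[[0, 0, 0], [0, 0, 0]], gripper=[0, 0])

```text
time: 21.15
tcp_pos: [0.662, -0.0706, 0.291]
tcp_rot: [0.001, 0.601, 0.799, 0.0]
ft_force: [-1.4, -4.3, 5.7]
grip_width: -0.0001
grip_force: 2.5
```

Request:
move_arm(xyz=[[0, 0, 0.1], [0, 0, 0.1]], rotation=[[0, 0, 0], [0, 0, 0]], gripper=[0, 0])

```text
time: 21.4
tcp_pos: [0.662, -0.0707, 0.289]
tcp_rot: [0.001, 0.601, 0.799, 0.0]
ft_force: [-1.2, -4.7, 5.2]
grip_width: -0.0001
grip_force: 2.5
```

Request:
move_arm(xyz=[[0, 0, 0.1], [0, 0, 0.1]], rotation=[[0, 0, 0], [0, 0, 0]], gripper=[0, 0])

```text
time: 21.65
tcp_pos: [0.662, -0.0707, 0.2871]
tcp_rot: [0.001, 0.601, 0.799, 0.0]
ft_force: [0.2, -3.7, 5.1]
grip_width: 0.0001
grip_force: 2.5
```

Request:
move_arm(xyz=[[0, 0, 0.1], [0, 0, 0.1]], rotation=[[0, 0, 0], [0, 0, 0]], gripper=[0, 0])

```text
time: 21.9
tcp_pos: [0.662, -0.0707, 0.2851]
tcp_rot: [0.001, 0.601, 0.799, 0.0]
ft_force: [-0.6, -5.0, 5.0]
grip_width: -0.0003
grip_force: 2.5
```

Request:
move_arm(xyz=[[0, 0, 0.1], [0, 0, 0.1]], rotation=[[0, 0, 0], [0, 0, 0]], gripper=[0, 0])

```text
time: 22.15
tcp_pos: [0.662, -0.0707, 0.2831]
tcp_rot: [0.001, 0.601, 0.799, 0.0]
ft_force: [-0.5, -4.7, 5.7]
grip_width: -0.0001
grip_force: 2.6
```

Request:
move_arm(xyz=[[0, 0, 0.1], [0, 0, 0.1]], rotation=[[0, 0, 0], [0, 0, 0]], gripper=[0, 0])

```text
time: 22.4
tcp_pos: [0.662, -0.0707, 0.2811]
tcp_rot: [0.001, 0.601, 0.799, 0.0]
ft_force: [-1.2, -3.5, 5.8]
grip_width: 0.0003
grip_force: 2.7
```

Request:
move_arm(xyz=[[0, 0, 0.1], [0, 0, 0.1]], rotation=[[0, 0, 0], [0, 0, 0]], gripper=[0, 0])

```text
time: 22.65
tcp_pos: [0.662, -0.0707, 0.2791]
tcp_rot: [0.001, 0.601, 0.799, 0.0]
ft_force: [0.2, -4.4, 5.6]
grip_width: -0.0003
grip_force: 2.7
```

Request:
move_arm(xyz=[[0, 0, 0.1], [0, 0, 0.1]], rotation=[[0, 0, 0], [0, 0, 0]], gripper=[0, 0])

```text
time: 22.9
tcp_pos: [0.662, -0.0707, 0.2772]
tcp_rot: [0.001, 0.601, 0.799, 0.0]
ft_force: [-0.9, -3.8, 6.8]
grip_width: 0.0002
grip_force: 3.4
```

Request:
move_arm(xyz=[[0, 0, 0.1], [0, 0, 0.1]], rotation=[[0, 0, 0], [0, 0, 0]], gripper=[0, 0])

```text
time: 23.15
tcp_pos: [0.6621, -0.0707, 0.2756]
tcp_rot: [0.001, 0.601, 0.799, 0.0]
ft_force: [-2.9, -3.6, 10.1]
grip_width: 0.0
grip_force: 4.7
```

Request:
move_arm(xyz=[[0, 0, 0.05], [0, 0, 0.05]], rotation=[[0, 0, 0], [0, 0, 0]], gripper=[0, 0])

```text
time: 23.4
tcp_pos: [0.6621, -0.0707, 0.2749]
tcp_rot: [0.001, 0.601, 0.799, 0.0]
ft_force: [-2.8, -3.3, 10.0]
grip_width: -0.0
grip_force: 5.3
```

Request:
move_arm(xyz=[[0, 0, 0]], rotation=[[0, 0, 0]], gripper=[0])

```text
time: 23.52
tcp_pos: [0.6621, -0.0707, 0.2749]
tcp_rot: [0.001, 0.601, 0.799, 0.0]
ft_force: [-2.5, -3.7, 10.0]
grip_width: -0.0001
grip_force: 4.9
```

Request:
move_arm(xyz=[[0, 0, 0.05], [0, 0, 0.05], [0, 0, 0.05]], rotation=[[0, 0, 0], [0, 0, 0], [0, 0, 0]], gripper=[0, 0, 0])

```text
time: 23.9
tcp_pos: [0.6621, -0.0707, 0.2738]
tcp_rot: [0.001, 0.601, 0.799, 0.0]
ft_force: [-5.1, -3.7, 12.0]
grip_width: 0.0001
grip_force: 6.2
```

Request:
move_arm(xyz=[[0, 0, 0.05], [0, 0, 0]], rotation=[[0, 0, 0], [0, 0, 0]], gripper=[0, 0])

```text
time: 24.15
tcp_pos: [0.6621, -0.0707, 0.2733]
tcp_rot: [0.001, 0.601, 0.799, 0.0]
ft_force: [-3.4, -3.4, 11.9]
grip_width: 0.0001
grip_force: 6.2
```

Request:
move_arm(xyz=[[0, 0, -0.1], [0, 0, -0.2], [0, 0, -0.5], [0, 0, -2], [0, 0, -4], [0, 0, -4], [0, 0, -4], [0, 0, 0], [0, 0, 0]], rotation=[[0, 0, 0], [0, 0, 0], [0, 0, 0], [0, 0, 0], [0, 0, 0], [0, 0, 0], [0, 0, 0], [0, 0, 0], [0, 0, 0]], gripper=[0, 0, 0, 0, 0, 0, 0, 0, 0])

```text
time: 25.28
tcp_pos: [0.6615, -0.0698, 0.4202]
tcp_rot: [0.0, 0.601, 0.799, 0.0]
ft_force: [-0.2, 0.5, -0.9]
grip_width: -0.0
grip_force: 0.0
```

Run:
```python
from h import *
show()
for n in("top","side"):
    d=pic(n,n+"10.png");pin(n,.02,.09,.05)
    W=pts(n,d).reshape(-1,3);x,y=rack(W);m=(abs(x-.058)<.018)&(W[:,2]>.095)&(W[:,2]<.125)&(y>-.045)&(y<.15)
    k=np.polyfit(y[m],W[m][:,2],1);print("bar",m.sum(),k.round(4),y[m].min(),"z@hinge,-.02",np.polyval(k,[.17,-.02]).round(4))
```

```text
t 25.275 tcp [ 0.6615 -0.0698  0.4202] rack [ 0.0571 -0.014 ] yaw tool-y 16.1 z [ 0.001 -0.    -1.   ] F [-0.16  0.46 -0.93] j [-0.18  0.3   1.27  0.    1.57 -0.46] w -0.0
pin n 652 x@y0 0.0479 slope -0.081 topz 0.0704 yrange -0.118 0.148
bar 451 [0.0366 0.1015] -0.029449076702571596 z@hinge,-.02 [0.1077 0.1008]
pin n 1326 x@y0 0.0519 slope -0.032 topz 0.0705 yrange -0.141 0.147
bar 588 [0.0286 0.1022] -0.03376352331971612 z@hinge,-.02 [0.1071 0.1017]
```

```bash
python3 -c "
from bench import arm
print(arm.finish_job())"
```

```text
the job is handed in; nothing more can be done
None
```

The pin was rolled into the vee and settled there by itself, the hold-down pad was pressed to an estimated 6–8 N and the bar stayed down after I backed off, and the job was handed in at about 25 s; the hand-in returned no verdict.

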